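Set the condiment canisters for the next sitting

TASK

Set the three push-button canisters on the condiment table for the next sitting: the square one must be left open (its button standing up) and both round ones shut (buttons caught down). Press a button fully home and let go to change it, check how it ended up, and leave the canisters standing where they are.

Things in the scene. Friction and masses are not known exactly. Their poses are not given: they have to be found in the camera images.
- round_a_top (a point): Centre of the top of the 44 mm steel push button on one of two alike round white canisters with black lids (100 mm across, lid top 130 mm above the table, loose, about 0.8 kg). z up. 157 mm above the table when open, about 140 when shut; one of the two starts open, the other shut. Push-push latch: see round_b_top and square_top.
- round_b_top (a point): The same point on the other round canister. All three buttons: up = open (top 27 mm above the lid), caught down = shut (10 mm above). Pressing straight down to the stop (2 mm above the lid) and letting go changes either state to the other; a press that ends short of the stop does not count, so press slowly until about 8 to 12 N. The spring pushes back 1 to 3 N; the stop is hard.
- square_top (a point): Centre of the top of the same 44 mm button on the one square white canister with a black lid (100 mm square, lid top 95 mm above the table, loose, about 0.8 kg). z up. 122 mm above the table when open, about 105 when shut; it starts shut. Small black cups (32 mm high) stand between the canisters.
Not all that is in view belongs to the job. What is shaped like the part that bears square_top but blue, green or purple is not meant.

How it is judged:
By the outcome, as a careful person would: the job done as asked, in the order asked, and still so for the second after the job is handed in, with the robot touching nothing.
It also fails if it takes over 45 s, if anything falls off the work surface, if the arm or the gripper's body presses on something with over 40 N, if the wrist force passes 120 N, or if a joint passes its speed limit or range.

ROBOT

A 6-joint arm with a two-finger parallel gripper is mounted at the origin on the work surface. World frame = base frame: x ahead of the robot, y to its left, z up, the work surface at z = 0. Lengths are in m, angles in degrees, forces in N, time in s.
With the tool pointing down it reaches from about 0.35 to 0.8 m from the base axis. Payload 7.3 kg.
Tool frame: the origin (TCP) lies midway between the tips of the shut fingers; the grasp point (between the pads) lies 19 mm behind it (bot.grasp_offset is the distance from the TCP to the grasp point, in m); z points along the fingers, y is the line along which they close (so a half turn about z gives the same grasp; the last joint's range is limited). The gripper opens to 85 mm and grips with 20 to 120 N. Pads are 22 mm wide; open, the fingers measure 114 mm over their backs; the gripper's body (76 mm by 85 mm) begins 54 mm behind the grasp point. The pads swing forward as they close: fully open they stand 13 mm farther back than shut.
Start: joints at [-75, 19.595, 87.324, -0, 73.075, -8.365], TCP at [0.208, -0.482, 0.231] pointing down, gripper open.
Joint ranges: [-145.02, 145.02], [-44.19, 115.74], [2.07, 154.8], [-57.11, 237.11], [16.16, 152.29], [-177.93, 177.93]. Speed limits (degrees/s): [147.25, 147.25, 180, 180, 180, 180].

INTERFACE

Orientations are given as [roll, pitch, yaw] about the fixed x, y, z axes, in that order (R = Rz(yaw) Ry(pitch) Rx(roll)).
In Python, from plant import bot, imaging gives the robot as it stands.
- The arm moves only by the tool send_rows, never from a script. Its argument "targets" is a list of rows, each a list of 3 entries, a list of its own where there are three numbers: the gripper command: -1 is shut, 1 is fully open, values between are in proportion, then the shift along the tool's x, y, z in cm, then the turn, a rotation vector about the tool's x, y, z in rad. A call has 1 to 5 rows; each row is the pose to reach, as a shift and turn from the pose commanded when the call began, along the tool's axes at that moment; what a row does not reach only later rows make up. A row lasts 1/8 s, in which the tool goes at most 62.5 mm and 10.7 degrees, less where a joint would pass 70% of its speed; a pose out of reach is approached as far as the arm can. A call with a gripper value outside its range is refused whole. The fingers move at their own pace and stop on an object; the grip force is fixed at half the most. Time passes only in rows, so rows that repeat a pose let the fingers close. It gives the time, the measured TCP pose, the force, the opening and the grip force at its end, in the units of the state.
- bot.read_state(): the state, without advancing time (a new reading comes with each control period).
- imaging.snapshot(name): name is "scene" or "top"; returns (picture, depth): 420x560x3 uint8, red, green, blue; 420x560 float32, m along the optical axis (not along the pixel's ray), 0 where there is no reading.
- imaging.camera_model(name): a dict with "fx", "fy", "cx", "cy" (pixels), "camera_from_world" (4x4, takes a point from world to camera coordinates). Camera axes: x right, y down, z forward; pixel columns grow to the right and rows downward; lengths in m; the calibration is good to about 2 mm. A picture is of the moment at which its call begins. camera_model takes no time and is no camera call.
- bot.finish_job(): hands the job in; it is judged then, once.
Trained networks look in the newest picture that a camera, given by its name, has taken for a name from the list of things; names that differ only in an ending like _2 or _b are one class to them, and where a whole thing is asked for, a point or a joint stands for the part that bears it (a point fixed in the world has none). Each returns a list of dicts, best first, with "confidence" (0 to 1); they miss things now and then, are a little off and sometimes report something else, mostly with a low value. They report only what shows in the picture. A call takes as long as a camera call. They do not tell look-alikes from the thing itself.
- imaging.silhouettes(camera, query): "mask" (420x560 bool, what is visible of it).
- imaging.spot_point(camera, query): "centre" ([x, y, z] in m, in world coordinates, good to about 4 mm: a listed point, or the origin of a listed thing).
The state is a dict: "clock": time; "joint_pos": joint angles; "joint_vel": joint speeds; "tau": joint torques, N m; "ee_pos": TCP position; "orientation": TCP orientation; "wrist_force": force on the tool from outside, world axes, zero at the start; "torque": the same for the moment, N m; "finger_gap": opening from 0.0 (shut) to 1.0 (fully open); "grasp_force": force on a finger pad.
Only numpy, scipy, OpenCV 4.12 (cv2) and the standard library are available. Lean on these libraries where they do the work, as an engineer would, in place of code of your own. Each camera call takes 0.05 s, during which the arm holds its last target. There are 200 camera calls.

## Working session

There is one attempt and no reset: what is moved stays moved. The work goes in short steps, Python scripts to look and compute and a tool call to move; the robot and the scene stay as the last step left them, time stands still between calls to the robot, and variables do not carry over. Pictures are saved under pics/ and viewed, at most 10 in all, crops included, and the job is handed in when it is done.

Besides the shell and the picture viewer there is one more tool, called after "Call:" in YAML: its name, and indented under it one key for each argument. send_rows: Moves the arm, as the interface text tells. Its arguments: {"type":"object","properties":{"targets":{"type":"array"}},"required":["targets"]}

```bash
mkdir -p pics; python3 - <<'E'
from plant import bot, imaging
import cv2,numpy as np
s=bot.read_state();print({k:np.round(v,3).tolist() for k,v in s.items()})
for c in("scene","top"):
    p,d=imaging.snapshot(c);cv2.imwrite(f"pics/{c}0.png",p[:,:,::-1])
    for q in("round_a_top","square_top"):
        for r in imaging.spot_point(c,q):print(c,q,np.round(r["centre"],4),round(r["confidence"],2))
E
```

```text
{'clock': 0.0, 'joint_pos': [-75.001, 19.636, 87.377, 0.0, 73.075, -8.366], 'joint_vel': [0.114, 0.039, 0.078, -0.019, -0.021, -0.001], 'tau': [-0.0, -43.369, -24.602, -0.0, 0.008, -0.0], 'ee_pos': [0.208, -0.482, 0.231], 'orientation': [-179.913, -0.013, 23.365], 'wrist_force': [-0.707, 0.143, 0.118], 'torque': [-0.032, -0.003, 0.033], 'grasp_force': 0.0, 'finger_gap': 1.0}
scene round_a_top [ 0.5499 -0.2348  0.1601] 0.63
scene square_top [0.3965 0.1997 0.1189] 0.83
scene square_top [0.5056 0.4037 0.1172] 0.81
scene square_top [0.2302 0.2724 0.1214] 0.76
top round_a_top [ 0.5519 -0.2338  0.1581] 0.8
top square_top [0.3983 0.1954 0.1232] 0.81
top square_top [0.4976 0.4005 0.1229] 0.62
top square_top [0.5589 0.2279 0.11  ] 0.6
top square_top [0.2327 0.2785 0.1227] 0.59
```

View pics/scene0.png

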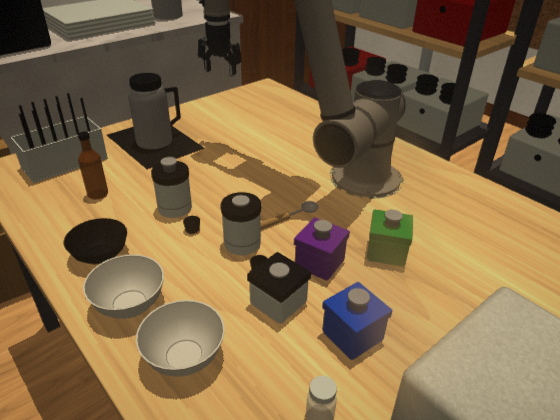

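View pics/top0.png

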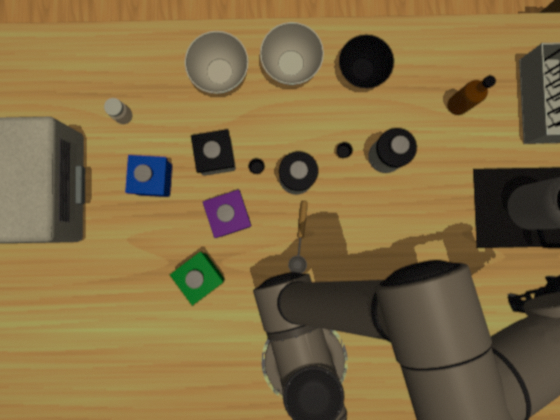

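The square white canister is at top (213,150). The blue, purple and green ones are decoys. The round ones are at top (299,170), which looks shut, and (397,148), which looks open. I'll measure the buttons by depth.

```bash
cat > h.py <<'E'
from plant import bot, imaging
import numpy as np, cv2
from scipy.spatial.transform import Rotation as R
def cloud(c):
    p,d=imaging.snapshot(c);m=imaging.camera_model(c)
    v,u=np.mgrid[:420,:560]
    P=np.stack([(u-m["cx"])/m["fx"]*d,(v-m["cy"])/m["fy"]*d,d,np.ones_like(d)],-1)
    W=(P@np.linalg.inv(m["camera_from_world"]).T)[...,:3]; W[d==0]=np.nan
    return p,W
BTN={"square":(213,150,.095,.56,.228),"round_mid":(299,170,.130,.52,.0),"round_far":(397,148,.130,.55,-.234)}
def buttons(c="top"):
    p,W=cloud(c)
    for n,(u,v,l,x,y) in BTN.items():
        if c=="top": 
            w=W[v-14:v+15,u-14:u+15].reshape(-1,3)
        else: w=W[np.hypot(W[...,0]-x,W[...,1]-y)<.04]
        t=w[(w[:,2]>l+.005)&(w[:,2]<l+.04)]
        if len(t)<5: print(c,n,"none",len(t)); continue
        z=np.median(t[:,2]); t=t[abs(t[:,2]-z)<.004]
        (cx,cy),r=cv2.minEnclosingCircle(t[:,:2].astype(np.float32))
        print(c,n,"circle",np.round([cx,cy,r],4),"mean",np.round(t.mean(0),4),len(t),"above lid mm",round((z-l)*1e3,1))
def go(x,y,z,yaw=None):
    s=bot.read_state();r=R.from_euler("xyz",s["orientation"],degrees=True)
    d=np.array([x,y,z])-s["ee_pos"]
    t=R.from_euler("xyz",[180,0,s["orientation"][2] if yaw is None else yaw],degrees=True)
    print("t",s["clock"],"pos",np.round(s["ee_pos"],4),"rpy",np.round(s["orientation"],2),"F",np.round(s["wrist_force"],1),"shift cm",np.round(r.inv().apply(d)*100,2),"rot",np.round((r.inv()*t).as_rotvec(),3))
E
python3 - <<'E'
from h import *
buttons();buttons("scene");go(.55,-.234,.21)
E
```

```text
top square circle [0.5551 0.2235 0.0427] mean [0.5592 0.2288 0.1037] 214 above lid mm 8.8
top round_mid circle [0.497  0.0109 0.0216] mean [0.4972 0.0107 0.1389] 225 above lid mm 9.0
top round_far circle [ 0.5522 -0.2368  0.0224] mean [ 0.5523 -0.236   0.1555] 238 above lid mm 25.5
scene square circle [0.5594 0.2336 0.0227] mean [0.561  0.2334 0.1031] 238 above lid mm 8.1
scene round_mid circle [0.4976 0.0139 0.0234] mean [0.5016 0.0136 0.1383] 131 above lid mm 8.3
scene round_far circle [ 0.552  -0.2329  0.0238] mean [ 0.554  -0.231   0.1549] 128 above lid mm 24.2
t 0.4 pos [ 0.2082 -0.4819  0.2312] rpy [-179.99   -0.     23.36] F [-0.3 -0.9 -0.1] shift cm [41.21 -9.2   2.13] rot [-0. -0.  0.]
```

Call:
send_rows:
  targets:
    - [-1, [5, -3, 0], [0, 0, 0]]
    - [-1, [10, -6, 0], [0, 0, 0]]
    - [-1, [15, -9, 0], [0, 0, 0]]
    - [-1, [20, -12, 0], [0, 0, 0]]
    - [-1, [25, -14.5, 0], [0, 0, 0]]

```text
clock: 1.02
ee_pos: [0.381, -0.248, 0.2316]
orientation: [180.0, -0.0, 23.4]
wrist_force: [0.4, -1.4, 0.4]
finger_gap: 0.002
grasp_force: 0.0
```

Call:
send_rows:
  targets:
    - [-1, [5, 1.5, 0], [0, 0, 0]]
    - [-1, [10, 3, 0], [0, 0, 0]]
    - [-1, [15, 5, 1], [0, 0, 0]]
    - [-1, [16.2, 5.4, 3], [0, 0, 0]]
    - [-1, [16.2, 5.4, 4], [0, 0, 0]]

```text
clock: 1.65
ee_pos: [0.5495, -0.2344, 0.189]
orientation: [-179.8, 0.1, 23.4]
wrist_force: [-0.3, -0.3, -0.2]
finger_gap: 0.002
grasp_force: 0.0
```

```bash
python3 - <<'E'
from h import *
go(.5525,-.2345,.160)
print(bot.read_state()["finger_gap"])
E
```

```text
t 1.65 pos [ 0.5495 -0.2344  0.189 ] rpy [-1.7984e+02  1.3000e-01  2.3410e+01] F [-0.3 -0.3 -0.2] shift cm [0.28 0.13 2.9 ] rot [-0.003  0.002 -0.   ]
0.0021445623271602616
```

Call:
send_rows:
  targets:
    - [-1, [0.2, 0.1, 1.5], [0, 0, 0]]
    - [-1, [0.2, 0.1, 2.8], [0, 0, 0]]
    - [-1, [0.2, 0.1, 3.6], [0, 0, 0]]
    - [-1, [0.2, 0.1, 4.4], [0, 0, 0]]
    - [-1, [0.2, 0.1, 5.0], [0, 0, 0]]

```text
clock: 2.28
ee_pos: [0.5525, -0.2354, 0.1412]
orientation: [180.0, -0.0, 23.4]
wrist_force: [-1.9, -0.0, 1.7]
finger_gap: -0.002
grasp_force: 0.9
```

Call:
send_rows:
  targets:
    - [-1, [0, 0, 0.3], [0, 0, 0]]
    - [-1, [0, 0, 0.5], [0, 0, 0]]
    - [-1, [0, 0, 0.5], [0, 0, 0]]

```text
clock: 2.65
ee_pos: [0.5527, -0.2353, 0.1364]
orientation: [180.0, -0.0, 23.4]
wrist_force: [0.1, -0.6, 2.4]
finger_gap: 0.0
grasp_force: 0.9
```

Call:
send_rows:
  targets:
    - [-1, [0, 0, 0.15], [0, 0, 0]]
    - [-1, [0, 0, 0.3], [0, 0, 0]]
    - [-1, [0, 0, 0.3], [0, 0, 0]]

```text
clock: 3.02
ee_pos: [0.5527, -0.2352, 0.1333]
orientation: [180.0, -0.0, 23.4]
wrist_force: [-0.7, -0.5, 1.6]
finger_gap: -0.003
grasp_force: 0.9
```

Call:
send_rows:
  targets:
    - [-1, [0, 0, 0.1], [0, 0, 0]]
    - [-1, [0, 0, 0.1], [0, 0, 0]]

```text
clock: 3.28
ee_pos: [0.5527, -0.2352, 0.1323]
orientation: [180.0, -0.0, 23.4]
wrist_force: [-0.8, -0.8, 1.8]
finger_gap: -0.001
grasp_force: 1.0
```

Call:
send_rows:
  targets:
    - [-1, [0, 0, 0.1], [0, 0, 0]]
    - [-1, [0, 0, 0.1], [0, 0, 0]]

```text
clock: 3.52
ee_pos: [0.5528, -0.2353, 0.1318]
orientation: [180.0, -0.0, 23.4]
wrist_force: [-1.1, -0.8, 5.3]
finger_gap: -0.002
grasp_force: 2.5
```

Call:
send_rows:
  targets:
    - [-1, [0, 0, 0.1], [0, 0, 0]]
    - [-1, [0, 0, 0.1], [0, 0, 0]]

```text
clock: 3.78
ee_pos: [0.5528, -0.2353, 0.1318]
orientation: [179.9, -0.0, 23.4]
wrist_force: [-3.4, 0.5, 10.2]
finger_gap: 0.003
grasp_force: 5.2
```

Call:
send_rows:
  targets:
    - [-1, [0, 0, -1], [0, 0, 0]]
    - [-1, [0, 0, -3], [0, 0, 0]]
    - [-1, [0, 0, -8], [0, 0, 0]]
    - [-1, [-4, 4, -8], [0, 0, 0]]
    - [-1, [-6, -2, -8], [0, 0, 0]]

```text
clock: 4.4
ee_pos: [0.4902, -0.2456, 0.2087]
orientation: [180.0, 0.0, 23.0]
wrist_force: [0.9, 1.7, -0.5]
finger_gap: 0.001
grasp_force: 0.0
```

```bash
python3 - <<'E'
from h import *
buttons();buttons("scene");go(.559,.231,.20)
E
```

```text
top square circle [0.559  0.229  0.0216] mean [0.5588 0.229  0.1037] 208 above lid mm 8.7
top round_mid circle [0.49   0.0186 0.032 ] mean [0.497  0.0107 0.1387] 228 above lid mm 8.8
top round_far circle [ 0.5472 -0.2422  0.0296] mean [ 0.5515 -0.2358  0.1383] 228 above lid mm 8.3
scene square circle [0.5605 0.2323 0.0229] mean [0.5608 0.2331 0.1032] 233 above lid mm 8.2
scene round_mid circle [0.4975 0.0145 0.0251] mean [0.5019 0.0132 0.1382] 129 above lid mm 8.2
scene round_far circle [ 0.5539 -0.2328  0.0232] mean [ 0.5537 -0.2318  0.138 ] 120 above lid mm 8.1
t 4.5 pos [ 0.4841 -0.2364  0.2075] rpy [-179.37    0.34   23.35] F [-0.6  0.  -0.6] shift cm [ 25.41 -39.93   1.04] rot [-0.011  0.006 -0.   ]
```

The far round canister is shut now. Next is the square one.

Call:
send_rows:
  targets:
    - [-1, [3, -5, 0], [0, 0, 0]]
    - [-1, [6, -10, 0], [0, 0, 0]]
    - [-1, [9, -15, 0], [0, 0, 0]]
    - [-1, [12, -20, 0], [0, 0, 0]]
    - [-1, [15, -24, 0], [0, 0, 0]]

```text
clock: 5.12
ee_pos: [0.5326, 0.0412, 0.2106]
orientation: [-180.0, -0.0, 23.4]
wrist_force: [1.6, 0.8, 0.7]
finger_gap: -0.002
grasp_force: 0.0
```

Call:
send_rows:
  targets:
    - [-1, [3, -5, 0], [0, 0, 0]]
    - [-1, [6, -10, 0], [0, 0, 0]]
    - [-1, [10, -15, 1], [0, 0, 0]]
    - [-1, [10.3, -16, 4], [0, 0, 0]]
    - [-1, [10.3, -16, 5], [0, 0, 0]]

```text
clock: 5.75
ee_pos: [0.5623, 0.2276, 0.1582]
orientation: [-180.0, 0.2, 23.5]
wrist_force: [-0.5, -0.4, 0.1]
finger_gap: 0.003
grasp_force: 0.0
```

```bash
python3 - <<'E'
from h import *
go(.5595,.230,.108)
E
```

```text
t 5.75 pos [0.5623 0.2276 0.1582] rpy [-179.96    0.23   23.51] F [-0.5 -0.4  0.1] shift cm [-0.14 -0.33  5.02] rot [-0.001  0.004 -0.   ]
```

Call:
send_rows:
  targets:
    - [-1, [-0.1, -0.3, 2], [0, 0, 0]]
    - [-1, [-0.1, -0.3, 4], [0, 0, 0]]
    - [-1, [-0.1, -0.3, 4.8], [0, 0, 0]]
    - [-1, [-0.1, -0.3, 5.2], [0, 0, 0]]
    - [-1, [-0.1, -0.3, 5.5], [0, 0, 0]]

```text
clock: 6.38
ee_pos: [0.5621, 0.2285, 0.106]
orientation: [180.0, -0.1, 23.3]
wrist_force: [0.3, 0.2, 0.5]
finger_gap: 0.003
grasp_force: 0.0
```

Call:
send_rows:
  targets:
    - [-1, [0, 0, 0.2], [0, 0, 0]]
    - [-1, [0, 0, 0.4], [0, 0, 0]]
    - [-1, [0, 0, 0.4], [0, 0, 0]]

```text
clock: 6.75
ee_pos: [0.5619, 0.2287, 0.1016]
orientation: [180.0, -0.0, 23.4]
wrist_force: [1.0, -0.0, 1.6]
finger_gap: -0.0
grasp_force: 0.9
```

Call:
send_rows:
  targets:
    - [-1, [0, 0, 0.2], [0, 0, 0]]
    - [-1, [0, 0, 0.3], [0, 0, 0]]
    - [-1, [0, 0, 0.3], [0, 0, 0]]

```text
clock: 7.12
ee_pos: [0.5618, 0.2288, 0.0983]
orientation: [180.0, -0.0, 23.4]
wrist_force: [1.4, -1.4, 1.7]
finger_gap: 0.002
grasp_force: 0.9
```

Call:
send_rows:
  targets:
    - [-1, [0, 0, 0.1], [0, 0, 0]]
    - [-1, [0, 0, 0.2], [0, 0, 0]]
    - [-1, [0, 0, 0.2], [0, 0, 0]]

```text
clock: 7.5
ee_pos: [0.5618, 0.2288, 0.0969]
orientation: [180.0, -0.0, 23.4]
wrist_force: [-0.0, -1.3, 5.9]
finger_gap: 0.0
grasp_force: 2.8
```

Call:
send_rows:
  targets:
    - [-1, [0, 0, 0.1], [0, 0, 0]]
    - [-1, [0, 0, 0.1], [0, 0, 0]]

```text
clock: 7.75
ee_pos: [0.5619, 0.2288, 0.0967]
orientation: [180.0, -0.1, 23.4]
wrist_force: [-2.6, -2.0, 11.7]
finger_gap: -0.005
grasp_force: 5.6
```

Call:
send_rows:
  targets:
    - [-1, [0, 0, -1], [0, 0, 0]]
    - [-1, [0, 0, -3], [0, 0, 0]]
    - [-1, [0, 0, -8], [0, 0, 0]]
    - [-1, [-6, 0, -11], [0, 0, 0]]
    - [-1, [-12, 0, -11], [0, 0, 0]]

```text
clock: 8.38
ee_pos: [0.4527, 0.1817, 0.2069]
orientation: [180.0, -0.2, 23.4]
wrist_force: [-0.3, -0.4, -0.1]
finger_gap: 0.001
grasp_force: 0.0
```

```bash
python3 - <<'E'
from h import *
buttons();buttons("scene");go(.559,.231,.20)
p,_=imaging.snapshot("scene");cv2.imwrite("pics/end.png",p[:,:,::-1])
E
```

```text
top square none 0
top round_mid circle [0.4891 0.0062 0.0305] mean [0.497  0.0107 0.1387] 220 above lid mm 8.7
top round_far circle [ 0.5523 -0.2419  0.0269] mean [ 0.5521 -0.236   0.1384] 227 above lid mm 8.5
scene square circle [0.5598 0.2321 0.0231] mean [0.5613 0.2339 0.1203] 246 above lid mm 25.0
scene round_mid circle [0.5015 0.0108 0.0231] mean [0.5015 0.0134 0.1384] 129 above lid mm 8.5
scene round_far circle [ 0.5524 -0.233   0.0244] mean [ 0.5543 -0.2319  0.138 ] 116 above lid mm 8.0
t 8.475 pos [0.4451 0.18   0.204 ] rpy [-179.9     0.53   23.37] F [-0.1  0.3  0.6] shift cm [12.48 -0.16  0.29] rot [-0.002  0.009 -0.   ]
```

View pics/end.png

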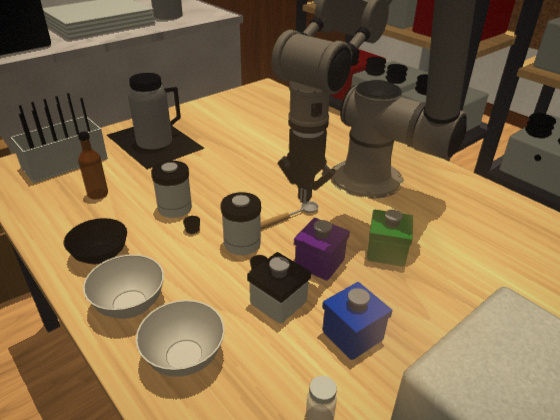

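The picture shows the square button up at (279,267) and both round buttons down at (171,170) and (240,202). Nothing has moved from its place and the gripper is clear.

Call:
send_rows:
  targets:
    - [-1, [0, 0, 0], [0, 0, 0]]
    - [-1, [0, 0, 0], [0, 0, 0]]

```text
clock: 8.78
ee_pos: [0.4541, 0.1822, 0.2052]
orientation: [180.0, -0.0, 23.4]
wrist_force: [0.1, -0.4, -0.2]
finger_gap: 0.004
grasp_force: 0.0
```

```bash
python3 -c "
from plant import bot;print(bot.finish_job())"
```

```text
the job is handed in; nothing more can be done
None
```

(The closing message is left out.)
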